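# Close the dip jar, then draw the torch and poise it over the ring

## Robot

A 6-joint arm with a two-finger parallel gripper is mounted at the origin on the work surface. World frame = base frame: x ahead of the robot, y to its left, z up, the work surface at z = 0. Lengths are in mm, angles in rad, forces in N, time in s.
With the tool pointing down it reaches from about 350 to 775 mm from the base axis. Payload 7.3 kg.
Tool frame: the origin (TCP) lies at the very end of the fingers, on their centre line; the grasp point (between the pads) lies 19 mm behind it; z points along the fingers, y is the line along which they close (so a half turn about z gives the same grasp; the last joint's range is limited). The gripper opens to 92 mm and grips with 3 to 60 N. Pads are 19 mm wide; open, the fingers measure 130 mm over their backs; the gripper's body (75 mm by 190 mm) begins 47 mm behind the grasp point.
Start: joints at [1.006, 0.342, 1.524, -0, 1.275, -0.146], TCP at [213.487, 479.654, 226.741] pointing down, gripper open.
Joint ranges: [-2.53, 2.53], [-0.77, 2.02], [0.04, 2.7], [-1, 4.14], [0.28, 2.66], [-3.11, 3.11]. Speed limits (rad/s): [2.57, 2.57, 3.14, 3.14, 3.14, 3.14].

## Interface

Orientations are given as [roll, pitch, yaw] about the fixed x, y, z axes, in that order (R = Rz(yaw) Ry(pitch) Rx(roll)).
In Python, from plant import get_obs, capture, close_job gives the robot as it stands. The module is installed in compiled form; this text tells all that it offers.
- The arm moves only by the shell command python3 -m handwheel 'ROWS'. ROWS is JSON, a list of rows, each a list of 3 entries, a list of its own where there are three numbers: the turn, a rotation vector about the tool's x, y, z in degrees, then the shift along the tool's x, y, z in m, then the opening, from 0 (shut) to 1 (fully open). A call has 1 to 12 rows; each row is the pose to reach, as a shift and turn from the pose commanded when the call began, along the tool's axes at that moment; what a row does not reach only later rows make up. A row lasts 1/10 s, in which the tool goes at most 50 mm and 8.59 degrees, less where a joint would pass 70% of its speed; a pose out of reach is approached as far as the arm can. A call with a gripper value outside its range is refused whole. The fingers move at their own pace and stop on an object; the grip force is fixed at half the most. Time passes only in rows, so rows that repeat a pose let the fingers close. It gives the time, the measured TCP pose, the force, the opening and the grip force at its end, in the units of the state.
- get_obs(): the state, without advancing time (a new reading comes with each control period).
- capture(name): name is "scene" or "side" or "wrist"; returns a dict with "image" (480x640x3 uint8, red, green, blue), "depth" (480x640 float32, mm along the optical axis (not along the pixel's ray), 0 where there is no reading), "fx", "fy", "cx", "cy" (pixels), "camera_from_world" (4x4, takes a point from world to camera coordinates). Camera axes: x right, y down, z forward; pixel columns grow to the right and rows downward; lengths in mm; the calibration is good to about 2 mm. A picture is of the moment at which its call begins.
- close_job(): hands the job in; it is judged then, once.
The state is a dict: "time": time; "joint_positions": joint angles; "dq": joint speeds; "tau": joint torques, N m; "tool_pos": TCP position; "tcp_rot": TCP orientation; "contact_force": force on the tool from outside, world axes, zero at the start; "moment": the same for the moment, N m; "grip_width": finger opening in mm; "finger_force": force on a finger pad.
Only numpy, scipy, OpenCV 4.12 (cv2) and the standard library are available. Lean on these libraries where they do the work, as an engineer would, in place of code of your own. Each camera call takes 0.05 s, during which the arm holds its last target. There are 200 camera calls.

## Task

Get the bench ready for soldering. With the torch still in its holder, set the loose lid gently (not dropped) on the open dip jar so it sits seated and level, and let go of it; then draw the unlit torch up out of its holder and finish while holding it, raised and still, with its nozzle slanting down at about 45 degrees, aimed at the ring on the charcoal block from about 50 mm away. Touch the ring with nothing and leave everything else on the bench where it is.

Things in the scene. Friction and masses are not known exactly. Their poses are not given: they have to be found in the camera images.
- jar: open white stoneware dip jar, loose, upright, 0.32 kg: 72 mm outside, 64 mm inside, 62 mm high, 6 mm floor; origin under its centre, z up. It and the lid lie to the left of the board, one nearer and one farther; either may be in either place
- jar_rim (a point): centre of the jar's mouth, level with the top of its rim (62 mm above the jar's origin)
- lid: loose white stoneware lid, 0.11 kg, lying knob up: a 78 mm disc 6 mm thick, below it a round boss 58 mm across, 5 mm deep, that drops into the jar's mouth with 3 mm to spare all round; on top a round knob 24 mm across, 26 mm high (lowest 9 mm: a 21 mm neck). Origin: centre of the boss's underside, z up; disc at 5 to 11 mm, knob at 11 to 37 mm. Seated, its origin is 5 mm below the rim
- holder: steel torch holder fixed to the bench at the right: an upright cup 62 mm outside, 54 mm inside, 52 mm high, with a floor 6 mm thick, on a round flange of 90 mm. Origin under its centre, z up. It and the quench bowl stand to the right of the board, one nearer and one farther; either may be in either place
- torch: black unlit butane hand torch, about 0.24 kg, its round tank standing upright in the holder's cup (3.5 mm to spare all round). Origin: centre of the tank's underside; z up along the handle; x along the nozzle (level in the holder, pointing roughly left, +y). Tank 47 mm across up to z 30 mm, narrowing to a 32 mm neck at 75 mm; the head sits on it, z 90 to 126 mm. Mass centre some 33 mm below mid-head
- torch_head (a point): middle of the torch's head, on the nozzle's axis, 108 mm above the torch's origin; axes as the torch. The head is black, flat-sided, 34 mm wide (y), 36 mm high (z), 74 mm long (x -33 to +41 mm): grip it across its flat sides from above, firmly (40 to 50 N), as the tank hangs below
- torch_mouth (a point): centre of the nozzle's open end, 112 mm along x and 108 mm along z from the torch's origin; its x axis points out of the nozzle. From the head a 29 mm collar, then a 21 mm nozzle run out to here
- board: off-white soldering board fixed on the bench, 200 x 230 x 12 mm; origin under its centre
- block: charcoal soldering block with a wire binding, fixed on the board, 85 x 60 x 30 mm; origin under its centre, its top 42 mm above the bench
- ring: small loose silver-grey ring lying flat on the block: 22 mm outside, 6 mm high, 12 g; origin centre of its underside. The torch is aimed at it
- bowl: the small stainless quench bowl, about 100 mm across and 42 mm high, empty; a bystander; origin under its centre
- stone: a brown stone about 35 mm across on the soldering board; a bystander
- tweezers: cross-lock tweezers with wooden grips, about 135 mm long, 8 mm high, lying on the board; a bystander
- cutters: hand shears with green handles, about 200 mm long and 100 mm wide, 20 mm high, lying beyond the board; a bystander
- hammer: a hammer lying near the robot on its left; a bystander
- marker: a marker pen, 125 mm long, 13 mm thick, near the robot on its right; a bystander
- flux: a small closed jar, 52 mm across and 50 mm high, lid screwed on; a bystander
- brush: a brush 170 mm long lying far right; a bystander
There are look-alikes about, which are no part of the job. There is more than one size of the torch; the one meant has the size given above.

How it is judged:
By the outcome, as a careful person would: the job done as asked, in the order asked, and still so for the second after the job is handed in, while the arm keeps its last pose, push and grip.
It also fails if it takes over 58 s, if anything falls off the work surface, if the arm or the gripper's body presses on something with over 40 N, if the wrist force passes 120 N, or if a joint passes its speed limit or range.

## Working session

There is one attempt and no reset: what is moved stays moved. The work goes in short steps, Python scripts to look and compute and a shell command to move; the robot and the scene stay as the last step left them, time stands still between calls to the robot, and variables do not carry over. Pictures are saved under pics/ and viewed, at most 10 in all, crops included, and the job is handed in when it is done.

```bash
mkdir -p pics
cat > h.py <<'E'
import numpy as np,cv2
from plant import get_obs,capture,close_job
from scipy.spatial.transform import Rotation as R
def snap(n,f=None):
    c=capture(n)
    if f: cv2.imwrite('pics/'+f,c['image'][:,:,::-1])
    return c
def cloud(c):
    v,u=np.mgrid[:480,:640]; d=c['depth'].astype(float)
    P=np.stack([(u-c['cx'])/c['fx']*d,(v-c['cy'])/c['fy']*d,d],-1)
    T=np.linalg.inv(c['camera_from_world'])
    W=P@T[:3,:3].T+T[:3,3]; W[d==0]=np.nan
    return W
def proj(c,p):
    q=c['camera_from_world']@np.append(p,1); return q[0]/q[2]*c['fx']+c['cx'],q[1]/q[2]*c['fy']+c['cy']
E
python3 - <<'E'
from h import *
o=get_obs();print(o)
for n in('scene','side'):
    c=snap(n,n+'0.png');W=cloud(c);np.save(n+'W.npy',W);np.save(n+'I.npy',c['image']);print(np.linalg.inv(c['camera_from_world']).round(2),c['fx'])
E
```

```text
{'time': 0.0, 'joint_positions': array([ 1.00599981e+00,  3.42711770e-01,  1.52502567e+00, -3.16539406e-06,
        1.27544902e+00, -1.45989205e-01]), 'dq': array([-1.65561948e-03,  6.78125571e-04, -2.60400145e-04,  7.48505410e-04,
        1.48269007e-03, -4.38391273e-05]), 'tau': array([-1.08337135e-03, -4.31255758e+01, -2.44209892e+01,  7.15199788e-02,
        5.63196768e-02, -1.09551365e-04]), 'tool_pos': array([213.24636496, 479.27251904, 226.04765618]), 'tcp_rot': array([-3.14001536e+00, -2.28858653e-04,  2.72278608e+00]), 'contact_force': array([-0.22468098, -0.26913727, -0.31150897]), 'moment': array([-0.00526966,  0.04835535,  0.01217664]), 'finger_force': 0.0, 'grip_width': 91.6910144319296}
[[-7.50000e-01  3.70000e-01 -5.50000e-01  1.34327e+03]
 [ 6.60000e-01  4.30000e-01 -6.10000e-01  9.72480e+02]
 [ 1.00000e-02 -8.20000e-01 -5.70000e-01  1.02299e+03]
 [ 0.00000e+00  0.00000e+00  0.00000e+00  1.00000e+00]] 605.635045217632
[[ 9.1000e-01 -3.0000e-01  2.9000e-01  1.5145e+02]
 [-4.2000e-01 -6.5000e-01  6.3000e-01 -6.4513e+02]
 [-0.0000e+00 -6.9000e-01 -7.2000e-01  8.5064e+02]
 [ 0.0000e+00  0.0000e+00  0.0000e+00  1.0000e+00]] 480.4410520107754
```

View pics/scene0.png

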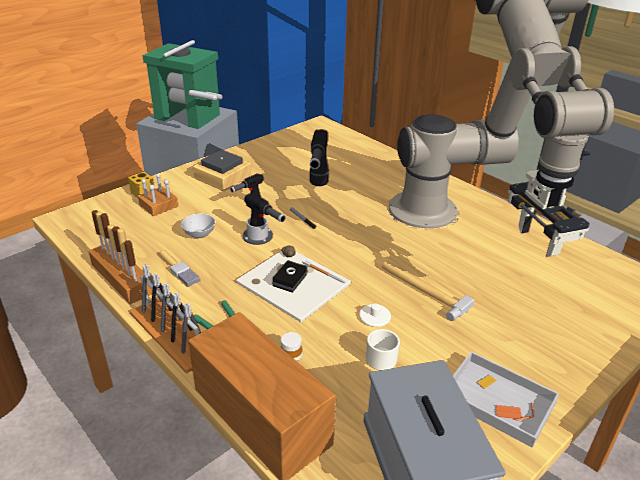

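View pics/side0.png

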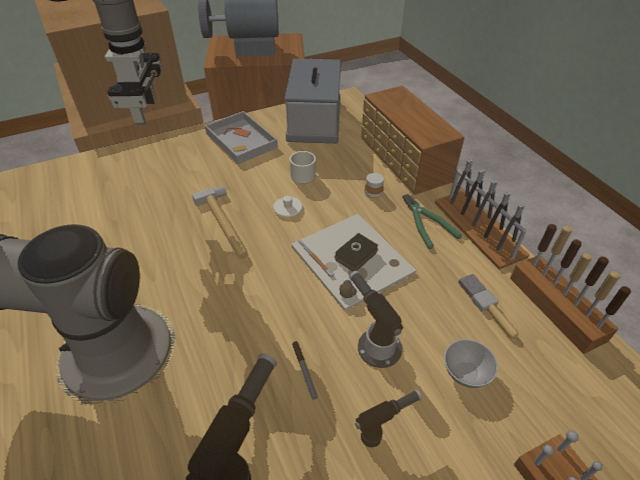

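The scene view shows the lid at (375,314), the jar at (382,348), the ring on the block at (290,271), the holder with the torch at (258,220), and the bowl at (198,225).

Look-alikes:
- **Torches:** a big one at (319,158), a small one at (248,185), and the one in the holder at (258,215). I choose the one in the holder.
- **Jars:** the flux jar at (291,345) against the open white jar at (382,348). I choose the open white jar.
- **Ring:** the stones at (289,251) and (256,281) against the ring at (291,271). I choose the ring.

Run:
```python
from h import *
def circ(P):
    A=np.c_[2*P[:,:2],np.ones(len(P))];s=np.linalg.lstsq(A,(P[:,:2]**2).sum(1),rcond=None)[0]
    return s[:2].round(1),round(float(np.sqrt(s[2]+s[:2]@s[:2])),1)
S={'scene':dict(lid=(355,300,395,330),jar=(362,325,404,372),ring=(282,263,300,279),torch=(240,190,290,245),block=(268,258,312,294),hold=(240,222,275,245)),
'side':dict(lid=(270,192,306,222),jar=(286,148,320,186),ring=(346,238,366,256),torch=(345,265,410,368),block=(330,230,382,275),hold=(355,325,405,368))}
for n in S:
    W=np.load(n+'W.npy')
    for k,(a,b,c,d) in S[n].items():
        P=W[b:d,a:c].reshape(-1,3);P=P[np.isfinite(P).all(1)]
        z=P[:,2]
        if k=='lid':
            q=P[z>32];print(n,k,'knobtop',q.mean(0).round(1),len(q),q[:,:2].min(0),q[:,:2].max(0),z.max());q=P[(z>8)&(z<13)];print(' disc',(q.min(0)+q.max(0))/2,np.ptp(q,axis=0))
        if k=='jar':
            q=P[z>58];print(n,k,circ(q),z.max(),(q.min(0)+q.max(0))/2,np.ptp(q,axis=0))
        if k=='ring':
            q=P[(z>45.5)&(z<52)];print(n,k,(q.min(0)+q.max(0))/2,np.ptp(q,axis=0),len(q),circ(q))
        if k=='torch':
            q=P[z>60];print(n,k,'zmax',z.max(),len(q))
            for lo in range(60,160,8):
                r=q[(q[:,2]>lo)&(q[:,2]<lo+8)]
                if len(r)>5: print('  ',lo,r.min(0).round(),r.max(0).round(),len(r))
            q=P[z>134]; 
        if k=='block':
            q=P[(z>39)&(z<45)];q=q[:,:2].astype(np.float32);print(n,k,cv2.minAreaRect(q))
        if k=='hold':
            q=P[(z>49)&(z<55)];print(n,k,circ(q),len(q));q=P[(z>10)&(z<45)];print(' wall',circ(q))
```

```text
scene lid knobtop [493.1 264.7  38.7] 51 [469.71891775 238.28907406] [556.47429706 336.50198897] 63.61466165902425
 disc [481.7182895  249.18956729  10.46328218] [72.93765604 75.74051632  4.88532032]
scene jar (array([627.5, 414.4]), 87.8) 153.63041560248053 [626.84380129 407.97481652 105.81888388] [181.7088472  174.32630151  95.62306345]
scene ring [575.30016872  17.41847293  47.86804975] [23.22090294 11.37891482  3.64017493] 4 (array([575.8,  17.6]), 12.0)
scene torch zmax 133.35231154379449 622
   60 [ 472. -228.   60.] [ 507. -197.   68.] 39
   68 [ 484. -228.   68.] [ 503. -199.   76.] 23
   76 [ 482. -224.   76.] [ 503. -194.   84.] 25
   84 [ 482. -226.   84.] [ 502. -190.   92.] 19
   92 [ 483. -249.   92.] [ 501. -168.   99.] 24
   100 [ 469. -253.  100.] [ 505. -105.  108.] 56
   108 [ 466. -257.  108.] [ 507. -104.  116.] 112
   116 [ 468. -261.  116.] [ 505. -103.  124.] 162
   124 [ 468. -253.  124.] [ 504. -106.  132.] 157
scene block ((558.8049926757812, 15.109272003173828), (89.2541275024414, 60.91789627075195), 20.939346313476562)
scene hold (array([ 494.9, -213.6]),
[... 539 characters left out ...]
3 1441
   60 [ 466. -245.   60.] [ 496. -213.   68.] 62
   68 [ 467. -243.   68.] [ 489. -214.   76.] 52
   76 [ 468. -241.   76.] [ 481. -217.   84.] 27
   84 [ 469. -238.   84.] [ 477. -221.   92.] 25
   92 [ 470. -256.   94.] [ 475. -220.  100.] 13
   100 [ 467. -267.  100.] [ 491. -128.  108.] 49
   108 [ 467. -270.  108.] [ 499. -113.  116.] 128
   116 [ 466. -270.  116.] [ 502. -113.  124.] 331
   124 [ 467. -264.  124.] [ 504. -114.  132.] 573
   132 [ 470. -253.  132.] [ 497. -191.  136.] 181
side block ((556.18505859375, 6.342304229736328), (88.05531311035156, 63.044349670410156), 22.777734756469727)
side hold (array([ 484.8, -225.4]), 26.1) 169
 wall (array([ 483.8, -227.2]), 27.5)
```

Run:
```python
import cv2
a=cv2.imread('pics/scene0.png')[170:250,220:300];b=cv2.imread('pics/side0.png')[260:370,330:440]
cv2.imwrite('pics/c1.png',cv2.hconcat([cv2.resize(a,(400,400)),cv2.resize(b,(400,400))]))
```

```text
(no output)
```

View pics/c1.png

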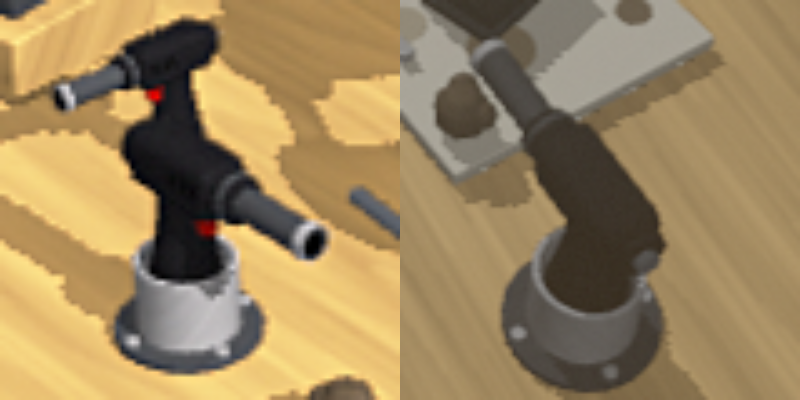

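The crop confirms the torch standing in the steel holder at (258,215). The other two torches are free-standing. Next I go above the lid, about (480.5, 242).

```bash
python3 -m handwheel '[[[0,0,0],[-0.34,-0.108,0.0],0.6],[[0,0,0],[-0.34,-0.108,0.0],0.6],[[0,0,0],[-0.34,-0.108,0.0],0.6],[[0,0,0],[-0.34,-0.108,0.0],0.6],[[0,0,0],[-0.34,-0.108,0.0],0.6],[[0,0,0],[-0.34,-0.108,0.0],0.6],[[0,0,0],[-0.34,-0.108,0.0],0.6],[[0,0,0],[-0.34,-0.108,0.0],0.6],[[0,0,0],[-0.34,-0.108,0.0],0.6],[[0,0,0],[-0.34,-0.108,0.0],0.6],[[0,0,0],[-0.34,-0.108,0.0],0.6],[[0,0,0],[-0.34,-0.108,0.0],0.6]]'
python3 - <<'E'
from h import *
c=snap('wrist','w1.png');W=cloud(c);np.save('w1.npy',W);o=get_obs();print(o['tool_pos'],o['tcp_rot'],o['dq'].round(2))
print(np.linalg.inv(c['camera_from_world']).round(2),c['fx'])
for p in([480.5,242,37],[571,351,62],[556,8,45]):print(proj(c,p))
E
```

```text
time: 1.3
tool_pos: [479.2, 243.9, 226.9]
tcp_rot: [3.141, -0.0, 2.725]
contact_force: [-0.2, -0.5, -0.2]
grip_width: 54.7
finger_force: 0.0
[479.3847989  243.74709178 226.92662064] [3.14129805e+00 8.09311116e-05 2.72474001e+00] [-0.01  0.   -0.   -0.   -0.   -0.  ]
[[ 4.1000e-01  8.8000e-01  2.6000e-01  4.0931e+02]
 [ 9.1000e-01 -3.9000e-01 -1.1000e-01  2.7421e+02]
 [ 0.0000e+00  2.8000e-01 -9.6000e-01  3.8494e+02]
 [ 0.0000e+00  0.0000e+00  0.0000e+00  1.0000e+00]] 403.2396663028995
(np.float64(323.0115869506462), np.float64(222.10807978241974))
(np.float64(483.41006876140773), np.float64(272.7596368827673))
(np.float64(135.6816847115171), np.float64(387.9874408336368))
```

View pics/w1.png

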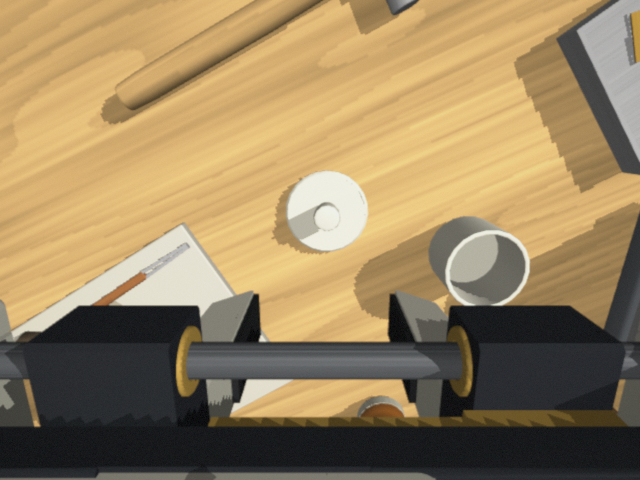

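The wrist view shows the lid's knob at (327,216) and the jar's rim at (487,268). I'll fit both.

Run:
```python
from h import *
W=np.load('w1.npy')
def fit(P,m):
    P=P[m].astype(np.float32)[:,:2]
    c,r=cv2.minEnclosingCircle(P);return np.round(c,1),round(r,1),((P.min(0)+P.max(0))/2).round(1),len(P)
for nm,(a,b,c,d),zs in(('lid',(280,165,375,258),((33,42),(7,14))),('jar',(425,210,535,310),((58,66),))):
    P=W[b:d,a:c].reshape(-1,3);P=P[np.isfinite(P).all(1)];z=P[:,2]
    for lo,hi in zs: m=(z>lo)&(z<hi);print(nm,lo,fit(P,m),np.median(z[m]))
# outline by colour at known heights
c=capture('wrist');T=np.linalg.inv(c['camera_from_world']);I=c['image'];hsv=cv2.cvtColor(I,cv2.COLOR_RGB2HSV)
m=((hsv[...,1]<45)&(hsv[...,2]>200)).astype(np.uint8)
def ray(u,v,z):
    d=T[:3,:3]@[(u-c['cx'])/c['fx'],(v-c['cy'])/c['fy'],1];return (T[:3,3]+d*(z-T[2,3])/d[2]).round(1)
for nm,(a,b,e,d),z in(('lid',(280,165,375,258),11),('jar',(425,210,535,310),62)):
    k=np.zeros_like(m);k[b:d,a:e]=m[b:d,a:e]
    cs,_=cv2.findContours(k,0,1);q=max(cs,key=cv2.contourArea)[:,0]
    X=np.array([ray(u,v,z)[:2] for u,v in cv2.convexHull(q)[:,0]],np.float32);print(nm,cv2.fitEllipse(X),cv2.minEnclosingCircle(X))
```

```text
Traceback (most recent call last):
cv2.error: OpenCV(4.12.0) /io/opencv/modules/imgproc/src/shapedescr.cpp:201: error: (-215:Assertion failed) count >= 0 && (depth == CV_32F || depth == CV_32S) in function 'minEnclosingCircle'
```

```bash
cat > fit.py <<'E'
from h import *
def meas(zones,f=None,vmin=190):
    c=snap('wrist',f);W=cloud(c);T=np.linalg.inv(c['camera_from_world']);hsv=cv2.cvtColor(c['image'],cv2.COLOR_RGB2HSV)
    m=((hsv[...,1]<45)&(hsv[...,2]>vmin)).astype(np.uint8)
    def ray(u,v,z):
        d=T[:3,:3]@[(u-c['cx'])/c['fx'],(v-c['cy'])/c['fy'],1];return (T[:3,3]+d*(z-T[2,3])/d[2])[:2]
    for nm,(a,b,e,d),z,zs in zones:
        P=W[b:d,a:e].reshape(-1,3);P=P[np.isfinite(P).all(1)]
        for lo,hi in zs:
            q=np.ascontiguousarray(P[(P[:,2]>lo)&(P[:,2]<hi)],dtype=np.float32)
            if len(q)>3:print(nm,lo,'depth',((q.min(0)+q.max(0))/2).round(1),np.ptp(q,axis=0).round(1),cv2.minEnclosingCircle(q[:,:2].copy()),len(q),'zmed',np.median(q[:,2]))
        k=np.zeros_like(m);k[b:d,a:e]=m[b:d,a:e]
        cs,_=cv2.findContours(k,0,1);q=max(cs,key=cv2.contourArea)[:,0]
        X=np.array([ray(u,v,z) for u,v in cv2.convexHull(q)[:,0]],np.float32);print(nm,'colour',cv2.fitEllipse(X),cv2.minEnclosingCircle(X))
    return c,W
E
python3 - <<'E'
from fit import *
meas((('lid',(280,165,375,258),11,((33,42),(7,14))),('jar',(425,210,535,310),62,((58,66),))))
E
```

```text
lid 33 depth [477.9 246.1  36. ] [22.9 23.3  6. ] ((478.1957092285156, 246.16026306152344), 11.905284881591797) 542 zmed 36.761017
lid 7 depth [478.4 246.1  10.4] [77.7 77.2  6.4] ((478.2710876464844, 246.0889129638672), 39.0513801574707) 4585 zmed 10.920367
lid colour ((478.0888366699219, 247.01739501953125), (75.28910064697266, 76.17936706542969), 65.86199951171875) ((478.01654052734375, 246.67921447753906), 38.222721099853516)
jar 58 depth [569.4 354.2  61.1] [71.  71.5  6.1] ((569.8970336914062, 354.43914794921875), 36.430992126464844) 1275 zmed 61.597775
jar colour ((570.1774291992188, 354.46771240234375), (70.65188598632812, 70.93630981445312), 53.40682601928711) ((570.1373291015625, 354.4428405761719), 35.58517837524414)
```

```bash
python3 -m handwheel '[[[0,0,0],[0.002,0.002,0.05],0.6],[[0,0,0],[0.002,0.002,0.1],0.6],[[0,0,0],[0.002,0.002,0.14],0.6],[[0,0,0],[0.002,0.002,0.17],0.6],[[0,0,0],[0.002,0.002,0.19],0.6],[[0,0,0],[0.002,0.002,0.205],0.6],[[0,0,0],[0.002,0.002,0.2115],0.6],[[0,0,0],[0.002,0.002,0.2115],0.6],[[0,0,0],[0.002,0.002,0.2115],0.45],[[0,0,0],[0.002,0.002,0.2115],0.35],[[0,0,0],[0.002,0.002,0.2115],0.1],[[0,0,0],[0.002,0.002,0.2115],0.1]]' && python3 -m handwheel '[[[0,0,0],[0,0,0],0.1],[[0,0,0],[0,0,0],0.1],[[0,0,0],[0,0,0],0.1]]'
```

```text
time: 2.6
tool_pos: [479.5, 245.5, 15.8]
tcp_rot: [3.141, 0.001, 2.723]
contact_force: [-0.2, 1.0, -0.4]
grip_width: 27.9
finger_force: 0.0
time: 2.9
tool_pos: [479.5, 245.5, 15.7]
tcp_rot: [3.141, 0.001, 2.723]
contact_force: [-0.3, 0.4, 5.6]
grip_width: 23.1
finger_force: 30.0
```

```bash
python3 -m handwheel '[[[0,0,0],[0,0,-0.01],0.1],[[0,0,0],[0,0,-0.03],0.1],[[0,0,0],[0,0,-0.06],0.1],[[0,0,0],[0,0,-0.09],0.1],[[0,0,0],[-0.01,0.035,-0.11],0.1],[[0,0,0],[-0.02,0.07,-0.11],0.1],[[0,0,0],[-0.03,0.1,-0.11],0.1],[[0,0,0],[-0.036,0.122,-0.11],0.1],[[0,0,0],[-0.04,0.136,-0.11],0.1],[[0,0,0],[-0.04,0.136,-0.11],0.1],[[0,0,0],[-0.04,0.136,-0.11],0.1]]'
python3 - <<'E'
from fit import *
c=snap('wrist','w2.png');W=cloud(c);np.save('w2.npy',W);np.save('w2i.npy',c['image']);o=get_obs();print(o)
print(proj(c,[569.9,354.4,62]),proj(c,np.append(o['tool_pos'][:2],[110])))
E
```

```text
time: 4.0
tool_pos: [570.3, 352.9, 124.8]
tcp_rot: [-3.14, -0.001, 2.723]
contact_force: [-0.7, -0.9, -1.1]
grip_width: 23.1
finger_force: 30.0
{'time': 4.05, 'joint_positions': array([ 4.39732579e-01,  6.93598627e-01,  1.21323786e+00, -1.71319971e-04,
        1.23625245e+00, -7.12141191e-01]), 'dq': array([-0.00451582, -0.01007347,  0.00529676,  0.00181238, -0.00284875,
        0.00081677]), 'tau': array([ 2.79234163e-01, -5.99886918e+01, -2.46682316e+01,  5.71652292e-02,
        6.20013499e-02,  2.09569494e-03]), 'tool_pos': array([570.29898241, 352.67491784, 124.98927661]), 'tcp_rot': array([-3.14035433e+00, -8.55329236e-04,  2.72272594e+00]), 'contact_force': array([ 0.56565091,  1.22354702, -1.68956648]), 'moment': array([-0.06001708,  0.03387547,  0.02782067]), 'finger_force': 29.999696910381317, 'grip_width': 23.175592659765453}
(np.float64(326.9412323844188), np.float64(265.46944918645096)) (np.float64(324.55674866795374), np.float64(300.91627869170577))
```

View pics/w2.png

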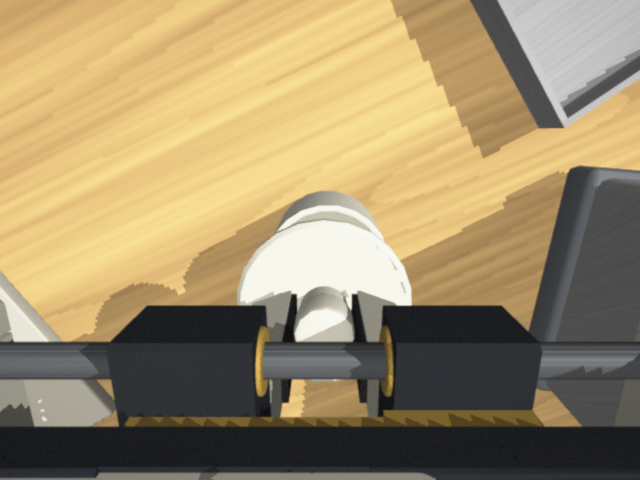

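The lid hangs level over the jar, with its disc centred near (325,285) and the rim arc at (327,212). I'll check the offset with known-radius fits.

Run:
```python
from h import *
from scipy.optimize import least_squares
W=np.load('w2.npy')[185:330,225:425];P=W.reshape(-1,3);P=P[np.isfinite(P).all(1)];z=P[:,2]
h,e=np.histogram(z,bins=range(40,150,2));print([(a,b) for a,b in zip(e,h) if b>20])
L=P[(z>118)&(z<126)]
L=P[(z>115)&(z<127)]
A=np.c_[L[:,:2]-L[:,:2].mean(0),np.ones(len(L))];s=np.linalg.lstsq(A,L[:,2],rcond=None)[0];print('tilt deg',np.degrees(s[:2]),s[2])
def edge(Q,r,c0,outer):
    # boundary points away from camera side
    a=np.degrees(np.arctan2(Q[:,1]-c0[1],Q[:,0]-c0[0]));d=np.hypot(*(Q[:,:2]-c0).T);E=[]
    for b in range(-180,180,6):
        m=(a>=b)&(a<b+6)
        if m.sum()>3:
            i=np.where(m)[0][np.argmax(d[m])]
            if d[i]>r-4:E.append(Q[i,:2])
    E=np.array(E);f=least_squares(lambda c:np.hypot(*(E-c).T)-r,c0,loss='soft_l1');return f.x.round(1),len(E),np.abs(f.fun).mean().round(2)
print('lid',edge(L,39,np.array([570,354.]),1));J=P[(z>59)&(z<65)];print('jar',edge(J,36,np.array([570,354.]),1),len(J))
```

```text
[(np.int64(40), np.int64(37)), (np.int64(42), np.int64(51)), (np.int64(44), np.int64(43)), (np.int64(46), np.int64(54)), (np.int64(48), np.int64(47)), (np.int64(50), np.int64(41)), (np.int64(52), np.int64(62)), (np.int64(54), np.int64(48)), (np.int64(56), np.int64(56)), (np.int64(58), np.int64(63)), (np.int64(60), np.int64(499)), (np.int64(62), np.int64(306)), (np.int64(114), np.int64(108)), (np.int64(116), np.int64(263)), (np.int64(118), np.int64(4822)), (np.int64(120), np.int64(5281)), (np.int64(122), np.int64(92)), (np.int64(124), np.int64(109)), (np.int64(126), np.int64(153)), (np.int64(128), np.int64(112)), (np.int64(130), np.int64(98)), (np.int64(132), np.int64(241)), (np.int64(134), np.int64(259)), (np.int64(136), np.int64(293)), (np.int64(138), np.int64(313)), (np.int64(140), np.int64(252)), (np.int64(142), np.int64(319)), (np.int64(144), np.int64(781)), (np.int64(146), np.int64(519))]
tilt deg [ 1.73528894 -0.9183089 ] 120.03863047246598
lid (array([568.9, 352.7]), 30, np.float64(0.17))
jar (array([570.2, 354.2]), 20, np.float64(0.12)) 844
```

```bash
python3 -m handwheel '[[[0,0,0],[-0.0006,0.0019,0.015],0.1],[[0,0,0],[-0.0006,0.0019,0.03],0.1],[[0,0,0],[-0.0006,0.0019,0.04],0.1],[[0,0,0],[-0.0006,0.0019,0.045],0.1],[[0,0,0],[-0.0006,0.0019,0.048],0.1],[[0,0,0],[-0.0006,0.0019,0.05],0.1],[[0,0,0],[-0.0006,0.0019,0.051],0.1],[[0,0,0],[-0.0006,0.0019,0.051],0.1]]'
```

```text
time: 4.85
tool_pos: [572.5, 354.9, 74.6]
tcp_rot: [3.141, 0.0, 2.723]
contact_force: [-0.1, 0.7, -0.8]
grip_width: 22.8
finger_force: 30.0
```

```bash
python3 -m handwheel '[[[0,0,0],[0,0,0.0005],0.1],[[0,0,0],[0,0,0.001],0.1],[[0,0,0],[0,0,0.001],0.1]]'; python3 -m handwheel '[[[0,0,0],[0,0,0.0005],0.1],[[0,0,0],[0,0,0.001],0.1],[[0,0,0],[0,0,0.001],0.1]]'
```

```text
time: 5.15
tool_pos: [572.4, 354.9, 73.4]
tcp_rot: [3.141, 0.0, 2.723]
contact_force: [0.3, -0.1, -0.9]
grip_width: 23.1
finger_force: 30.0
time: 5.45
tool_pos: [572.4, 354.9, 72.8]
tcp_rot: [3.141, 0.0, 2.723]
contact_force: [-1.4, -0.8, 2.9]
grip_width: 23.3
finger_force: 30.0
```

Contact comes at the seated height, with the lid's origin at about 57. I release and rise.

```bash
python3 -m handwheel '[[[0,0,0],[0,0,0],0.32],[[0,0,0],[0,0,0],0.4],[[0,0,0],[0,0,0],0.5],[[0,0,0],[0,0,0],0.5],[[0,0,0],[0,0,-0.02],0.5],[[0,0,0],[0,0,-0.06],0.5],[[0,0,0],[0,0,-0.11],0.5],[[0,0,0],[0,0,-0.15],0.5],[[0,0,0],[0,0,-0.15],0.5]]'
python3 - <<'E'
from h import *
from scipy.optimize import least_squares
c=snap('wrist');W=cloud(c);P=W.reshape(-1,3);P=P[np.isfinite(P).all(1)];P=P[np.hypot(P[:,0]-570,P[:,1]-354)<45];z=P[:,2]
h,e=np.histogram(z,bins=range(40,120,2));print([(int(a),int(b)) for a,b in zip(e,h) if b>40])
L=P[(z>64)&(z<72)];m,r=cv2.minEnclosingCircle(L[:,:2].astype(np.float32).copy());print(m,r)
I=L[np.hypot(*(L[:,:2]-m).T)<35];I=I[np.abs(I[:,2]-np.median(I[:,2]))<2.5];s=np.linalg.lstsq(np.c_[I[:,:2]-m,np.ones(len(I))],I[:,2],rcond=None)[0];print(np.degrees(s[:2]),s[2])
K=P[z>90][:,:2].astype(np.float32).copy();print('knob',cv2.minEnclosingCircle(K))
o=get_obs();print(o['tool_pos'],o['tcp_rot'],o['joint_positions'])
E
```

```text
time: 6.35
tool_pos: [574.9, 356.1, 229.9]
tcp_rot: [3.132, 0.008, 2.723]
contact_force: [0.6, -0.3, 0.5]
grip_width: 45.7
finger_force: 0.0
[(64, 129), (66, 3177), (68, 2764), (92, 411), (94, 286)]
(571.1015625, 354.54254150390625) 39.342445373535156
[ 0.04578619 -0.00935149] 68.00369100078734
knob ((559.31201171875, 359.1654052734375), 42.53242874145508)
[573.65173108 355.52027603 226.03350102] [3.13597318 0.00474095 2.7228319 ] [ 4.41332580e-01  6.25343929e-01  1.05897599e+00  7.33572270e-05
  1.44992089e+00 -7.10724892e-01]
```

The lid is seated and level: its top is at z 68.0 with tilt under 0.1°. Next is the torch, so first I check for tall obstacles around it.

```bash
python3 - <<'E'
from h import *
W=np.load('sideW.npy');P=W.reshape(-1,3);P=P[np.isfinite(P).all(1)]
for nm,(x0,x1,y0,y1) in dict(near=(350,430,-400,-100),right=(430,650,-450,-290),far=(530,700,-300,-100)).items():
    Q=P[(P[:,0]>x0)&(P[:,0]<x1)&(P[:,1]>y0)&(P[:,1]<y1)&(P[:,2]>30)];print(nm,len(Q),Q.min(0).round(),Q.max(0).round())
E
python3 -m handwheel '[[[0,0,8],[-0.013,-0.047,-0.01],0.6],[[0,0,16],[-0.026,-0.095,-0.02],0.6],[[0,0,24],[-0.039,-0.142,-0.02],0.6],[[0,0,32],[-0.052,-0.189,-0.02],0.6],[[0,0,40],[-0.065,-0.236,-0.02],0.6],[[0,0,48],[-0.078,-0.283,-0.02],0.6],[[0,0,56],[-0.091,-0.33,-0.02],0.6],[[0,0,64],[-0.104,-0.378,-0.02],0.6],[[0,0,66],[-0.117,-0.425,-0.02],0.6],[[0,0,66],[-0.13,-0.472,-0.02],0.6],[[0,0,66],[-0.143,-0.52,-0.02],0.6],[[0,0,66],[-0.155,-0.567,-0.02],0.6]]'
```

```text
near 1021 [ 350. -393.   30.] [ 430. -362.  102.]
right 682 [ 430. -394.   30.] [ 650. -295.   97.]
far 62 [ 594. -300.   30.] [ 633. -295.   45.]
time: 7.6
tool_pos: [482.2, -227.8, 240.6]
tcp_rot: [-3.14, -0.002, 1.571]
contact_force: [1.1, -0.2, -0.3]
grip_width: 55.0
finger_force: 0.0
```

```bash
python3 -m handwheel '[[[0,0,0],[0,0,0],0.75],[[0,0,0],[0,0,0],0.75]]'
python3 - <<'E'
from h import *
c=snap('wrist','w3.png');W=cloud(c);np.save('w3.npy',W);o=get_obs();print(o['tool_pos'],o['tcp_rot'])
P=W.reshape(-1,3);P=P[np.isfinite(P).all(1)];P=P[np.hypot(P[:,0]-485,P[:,1]+226)<150]
T=P[(P[:,2]>127)&(P[:,2]<137)][:,:2].astype(np.float32).copy();print('headtop',cv2.minAreaRect(T),T.min(0),T.max(0),len(T))
N=P[(P[:,2]>104)&(P[:,2]<137)]
for y in range(-270,-90,10):
    q=N[(N[:,1]>y)&(N[:,1]<y+10)]
    if len(q)>5:
        t=q[q[:,2]>q[:,2].max()-4];print(y,'zmax',q[:,2].max().round(1),'xtop',t[:,0].mean().round(1),'x',q[:,0].min().round(1),q[:,0].max().round(1))
H=P[(P[:,2]>49)&(P[:,2]<55)];H=H[np.hypot(H[:,0]-485,H[:,1]+226)<40];print('holder',H.min(0),H.max(0),len(H))
R2=W.reshape(-1,3);R2=R2[np.isfinite(R2).all(1)];r=R2[(R2[:,2]>45.5)&(R2[:,2]<51)&(np.hypot(R2[:,0]-557,R2[:,1]-8)<25)];print('ring',len(r),(r.min(0)+r.max(0))/2 if len(r) else 0)
E
```

```text
time: 7.8
tool_pos: [482.5, -226.6, 240.6]
tcp_rot: [-3.139, -0.002, 1.568]
contact_force: [0.5, 0.1, -0.5]
grip_width: 66.2
finger_force: 0.0
[ 482.86973467 -225.53941032  240.93447787] [-3.13965702e+00 -2.00372949e-03  1.57015144e+00]
headtop ((481.2229919433594, -186.9027099609375), (32.275936126708984, 148.575439453125), 3.0169804096221924) [ 465.58054 -261.0864 ] [ 500.1329  -112.69265] 4909
-270 zmax 127.8 xtop 482.8 x 471.8 498.8
-260 zmax 132.0 xtop 483.7 x 468.6 499.6
-250 zmax 133.9 xtop 484.3 x 467.3 501.0
-240 zmax 133.7 xtop 484.0 x 466.7 500.9
-230 zmax 133.9 xtop 483.6 x 466.2 500.0
-220 zmax 133.7 xtop 482.8 x 465.7 500.0
-210 zmax 134.3 xtop 482.5 x 465.2 500.0
-200 zmax 134.1 xtop 481.9 x 464.5 499.1
-190 zmax 133.5 xtop 482.0 x 465.5 499.0
-180 zmax 131.1 xtop 480.9 x 465.9 495.7
-170 zmax 129.1 xtop 481.2 x 466.7 494.4
-160 zmax 126.1 xtop 479.7 x 469.1 490.1
-150 zmax 126.0 xtop 479.2 x 468.6 489.4
-140 zmax 125.7 xtop 478.9 x 468.1 489.4
-130 zmax 125.7 xtop 478.4 x 467.6 488.7
-120 zmax 127.0 xtop 477.8 x 466.4 489.3
holder [ 453.40885146 -243.56161229   49.14456169] [ 514.23548393 -199.52731206   53.67351758] 433
ring 0 0
```

View pics/w3.png

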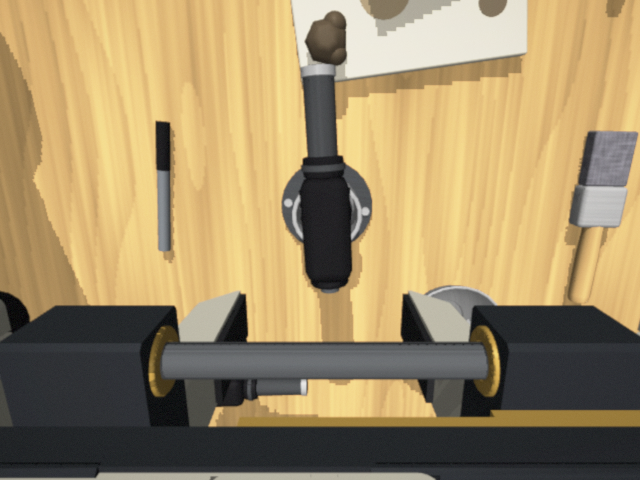

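The torch is directly below: head at about (325,230), mouth at (318,70), yaw about 93°, head mid at about (483.2, -225). I descend and grip.

```bash
python3 -m handwheel '[[[0,0,-3],[0.001,0.0007,0.04],0.75],[[0,0,-3],[0.001,0.0007,0.075],0.75],[[0,0,-3],[0.001,0.0007,0.1],0.75],[[0,0,-3],[0.001,0.0007,0.12],0.75],[[0,0,-3],[0.001,0.0007,0.135],0.75],[[0,0,-3],[0.001,0.0007,0.144],0.75],[[0,0,-3],[0.001,0.0007,0.144],0.6],[[0,0,-3],[0.001,0.0007,0.144],0.5],[[0,0,-3],[0.001,0.0007,0.144],0.42],[[0,0,-3],[0.001,0.0007,0.144],0.2],[[0,0,-3],[0.001,0.0007,0.144],0.1],[[0,0,-3],[0.001,0.0007,0.144],0.1]]'; python3 -m handwheel '[[[0,0,0],[0,0,0],0.1],[[0,0,0],[0,0,0],0.1],[[0,0,0],[0,0,0],0.1]]'
```

```text
time: 9.05
tool_pos: [484.3, -225.4, 98.8]
tcp_rot: [3.141, 0.001, 1.623]
contact_force: [-0.7, -0.3, 3.0]
grip_width: 33.7
finger_force: 30.0
time: 9.35
tool_pos: [484.3, -225.4, 98.8]
tcp_rot: [3.141, 0.001, 1.623]
contact_force: [-0.7, 1.0, 5.8]
grip_width: 33.7
finger_force: 30.0
```

```bash
python3 -m handwheel '[[[0,0,0],[0,0,-0.003],0.1],[[0,0,0],[0,0,-0.008],0.1],[[0,0,0],[0,0,-0.016],0.1],[[0,0,0],[0,0,-0.026],0.1],[[0,0,0],[0,0,-0.038],0.1],[[0,0,0],[0,0,-0.052],0.1],[[0,0,0],[0,0,-0.068],0.1],[[0,0,0],[0,0,-0.085],0.1],[[0,0,0],[0,0,-0.1],0.1],[[0,0,0],[0,0,-0.115],0.1],[[0,0,0],[0,0,-0.125],0.1],[[0,0,0],[0,0,-0.13],0.1]]'
python3 - <<'E'
from h import *
o=get_obs();print(o['tool_pos'],o['tcp_rot'],o['contact_force'],o['moment'],o['joint_positions'])
c=snap('wrist','w4.png');W=cloud(c);P=W.reshape(-1,3);P=P[np.isfinite(P).all(1)];P=P[(np.abs(P[:,0]-483)<40)&(P[:,1]>-270)&(P[:,1]<-80)&(P[:,2]>200)]
for y in range(-220,-90,10):
    q=P[(P[:,1]>y)&(P[:,1]<y+10)]
    if len(q)>5: t=q[q[:,2]>q[:,2].max()-4];print(y,q[:,2].max().round(1),t[:,0].mean().round(1))
print(P[:,1].max())
E
```

```text
time: 10.55
tool_pos: [484.4, -225.4, 229.7]
tcp_rot: [3.14, 0.001, 1.623]
contact_force: [0.9, 0.5, -2.3]
grip_width: 34.2
finger_force: 30.0
[ 484.37465875 -225.38757968  229.72384467] [3.13985651e+00 1.18642668e-03 1.62328325e+00] [ 0.86526974  0.54252352 -2.28835142] [-0.06577405  0.09318579 -0.00892006] [-5.79055879e-01  3.55410668e-01  1.49557470e+00  7.01955491e-05
  1.28850556e+00 -6.31563315e-01]
-220 318.3 444.8
-210 340.1 464.9
-200 341.5 499.1
-190 320.7 511.7
-180 261.9 481.0
-170 260.6 481.1
-160 257.4 479.9
-150 257.2 479.4
-140 256.8 478.9
-130 257.1 478.4
-120 258.9 478.0
-111.25506345485576
```

The torch is up and level. The mouth is at tool (114, 0, -17). Next I tilt the nose down 45° to a standoff of about 110 mm on the aiming line.

```bash
python3 -m handwheel '[[[0,-1,0],[0.002,0.002,0.001],0.1],[[0,-4,0],[0.006,0.008,0.004],0.1],[[0,-8,0],[0.012,0.016,0.008],0.1],[[0,-13,0],[0.018,0.024,0.011],0.1],[[0,-18,0],[0.025,0.033,0.016],0.1],[[0,-23,0],[0.032,0.043,0.02],0.1],[[0,-28,0],[0.039,0.052,0.024],0.1],[[0,-33,0],[0.046,0.061,0.028],0.1],[[0,-38,0],[0.053,0.07,0.032],0.1],[[0,-42,0],[0.058,0.077,0.036],0.1],[[0,-44,0],[0.061,0.081,0.038],0.1],[[0,-45,0],[0.062,0.083,0.039],0.1]]' && python3 -m handwheel '[[[0,0,0],[0,0,0],0.1],[[0,0,0],[0,0,0],0.1],[[0,0,0],[0,0,0],0.1]]'
python3 - <<'E'
from h import *
o=get_obs();Rt=R.from_euler('xyz',o['tcp_rot']).as_matrix();p=o['tool_pos'];print(p,Rt.round(3),o['joint_positions'])
c=snap('wrist','w5.png');W=cloud(c);np.save('w5.npy',W);
m=p+Rt@[114,0,-17];d=Rt[:,0];print('mouth',m,'hits z45 at',m+d*(45-m[2])/d[2],'dist',(45-m[2])/d[2])
print('proj ring',proj(c,[555,11,45]),'mouth',proj(c,m))
r=W.reshape(-1,3);r=r[np.isfinite(r).all(1)];r=r[(r[:,2]>45)&(r[:,2]<51)&(np.hypot(r[:,0]-556,r[:,1]-10)<22)];print('ring',len(r),(r.min(0)+r.max(0))/2,np.ptp(r,axis=0),cv2.minEnclosingCircle(r[:,:2].astype(np.float32).copy()))
E
```

```text
time: 11.8
tool_pos: [563.6, -157.3, 187.2]
tcp_rot: [-3.138, 0.785, 1.628]
contact_force: [1.2, 0.9, -2.9]
grip_width: 33.7
finger_force: 30.0
time: 12.1
tool_pos: [563.6, -159.5, 189.6]
tcp_rot: [3.14, 0.785, 1.621]
contact_force: [0.8, -0.2, -3.2]
grip_width: 34.0
finger_force: 30.0
[ 563.61123595 -159.45156311  189.64333428] [[-0.036  0.999  0.037]
 [ 0.707  0.051 -0.706]
 [-0.707  0.001 -0.708]] [-0.02064242  0.53117313  1.61189165 -0.89348291  1.13009157  0.38589286]
mouth [558.90919469 -66.89971243 121.10833779] hits z45 at [555.06292061   9.20087104  45.        ] dist 107.69666526373123
proj ring (np.float64(326.4001871260368), np.float64(-538.2630862100539)) mouth (np.float64(326.1420194603271), np.float64(0.20347950641129842))Traceback (most recent call last):
  File "<stdin>", line 6, in <module>
    return umr_minimum(a, axis, None, out, keepdims, initial, where)
ValueError: zero-size array to reduction operation minimum which has no identity
```

View pics/w5.png

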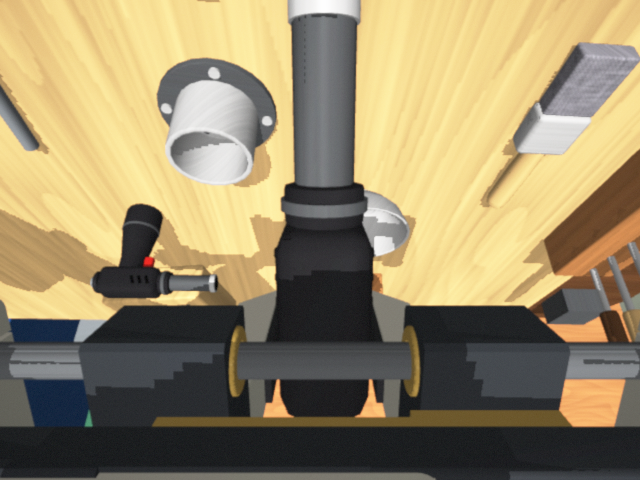

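Wrist view: the nozzle is still aligned with the tool (mouth at (325,10)), and the empty holder is at (215,125). The ring is out of view. The aim line hits (555, 9) against a ring estimate of (555, 10.5). I advance most of the way, then check with the outer cameras.

```bash
python3 -m handwheel '[[[0,0,0],[0.002,0,0],0.1],[[0,0,0],[0.006,0,0],0.1],[[0,0,0],[0.012,0,0],0.1],[[0,0,0],[0.018,0,-0.001],0.1],[[0,0,0],[0.024,0,-0.001],0.1],[[0,0,0],[0.03,0,-0.001],0.1],[[0,0,0],[0.036,0,-0.001],0.1],[[0,0,0],[0.042,0,-0.001],0.1],[[0,0,0],[0.047,0,-0.001],0.1],[[0,0,0],[0.05,0,-0.001],0.1],[[0,0,0],[0.05,0,-0.001],0.1],[[0,0,0],[0.05,0,-0.001],0.1]]'
python3 - <<'E'
from h import *
o=get_obs();Rt=R.from_euler('xyz',o['tcp_rot']).as_matrix();p=o['tool_pos'];print(p,o['joint_positions'].round(3))
m=p+Rt@[114,0,-17];d=Rt[:,0];print('mouth',m,'hits z45 at',m+d*(45-m[2])/d[2],'dist',(45-m[2])/d[2])
ims=[]
for n in('scene','side'):
    c=snap(n,n+'1.png');W=cloud(c);np.save(n+'W1.npy',W)
    u,v=map(int,proj(c,(m+np.array([555,10.5,45]))/2));print(n,'mouth',proj(c,m),'ring',proj(c,[555,10.5,48]),'crop',u-40,v-40)
    ims.append(cv2.resize(c['image'][v-40:v+40,u-40:u+40,::-1],(400,400),interpolation=cv2.INTER_CUBIC))
cv2.imwrite('pics/c2.png',cv2.hconcat(ims))
E
```

```text
time: 13.35
tool_pos: [561.9, -123.0, 154.7]
tcp_rot: [3.141, 0.785, 1.623]
contact_force: [0.4, -0.2, -3.0]
grip_width: 34.0
finger_force: 30.0
[ 561.89746192 -122.95392401  154.65643479] [ 0.046  0.584  1.633 -0.9    1.127  0.486]
mouth [557.04765852 -30.45352934  86.06229223] hits z45 at [554.89968343  10.54829647  45.        ] dist 58.067851350198985
scene mouth (np.float64(278.62239871022007), np.float64(249.56488700304055)) ring (np.float64(289.4537804521089), np.float64(268.10467921909674)) crop 244 219
side mouth (np.float64(366.592171578471), np.float64(244.96962656838173)) ring (np.float64(355.95950185835335), np.float64(244.98532147948967)) crop 321 205
```

View pics/c2.png

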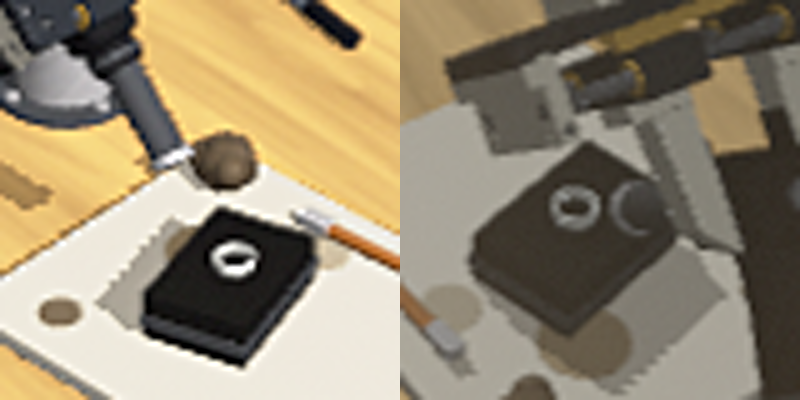

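Both crops show the ring and the nozzle. In the scene view the ring is at about (291,271) and the mouth at about (278,251). In the side view the ring is at about (356,246.5) and the mouth at about (367,246.5). I'll triangulate the ring relative to the mouth.

Run:
```python
from h import *
from scipy.optimize import least_squares
o=get_obs();Rt=R.from_euler('xyz',o['tcp_rot']).as_matrix();m=o['tool_pos']+Rt@[114,0,-17]
z=[]
for n,mo,rg,th in(('scene',(278.4,251),(291.2,271),120),('side',(367.4,246.4),(356.2,246.6),95)):
    c=capture(n);g=cv2.cvtColor(c['image'],cv2.COLOR_RGB2GRAY)
    u,v=int(rg[0]),int(rg[1]);a=g[v-9:v+10,u-9:u+10];k=(a>th).astype(np.uint8)
    N,lab,st,ce=cv2.connectedComponentsWithStats(k,connectivity=8)
    i=min(range(1,N),key=lambda i:np.hypot(*(ce[i]-9)));q=np.argwhere(lab==i)
    hull=cv2.convexHull(q[:,::-1].astype(np.int32));M=cv2.minEnclosingCircle(hull)
    e=(st[i][0]+(st[i][2]-1)/2+u-9,st[i][1]+(st[i][3]-1)/2+v-9);print(n,'ring px',e,st[i])
    z.append((c,np.array(mo),np.array(e)))
f=lambda p:np.concatenate([np.array(proj(c,p))-(e-(mo-np.array(proj(c,m)))) for c,mo,e in z])
g=lambda p:f(np.array([p[0],p[1],45]))
s=least_squares(g,[555,10]);print('ring z=45',s.x,s.fun.round(2))
# absolute triangulation w/o mouth correction
g2=lambda p:np.concatenate([np.array(proj(c,[p[0],p[1],45]))-e for c,mo,e in z]);s=least_squares(g2,[555,10]);print(s.x,s.fun.round(2))
for c,mo,e in z:
    h=lambda p:np.array(proj(c,[p[0],p[1],45]))-(e-(mo-np.array(proj(c,m))));print(least_squares(h,[555,10]).x)
```

```text
scene ring px (np.float64(290.0), np.float64(270.0)) [ 4  5  9  7 36]
side ring px (np.float64(355.5), np.float64(246.0)) [ 4  5 10  9 48]
ring z=45 [553.8484135   13.26264675] [0.31 0.82 0.14 0.69]
[554.88821958  12.10092146] [-0.11 -0.72  0.02 -0.56]
[552.2396521  10.0909103]
[554.58879072  15.34102736]
```

```bash
python3 -m handwheel '[[[0,0,0],[0.002,0,0],0.1],[[0,0,0],[0.005,0,-0.0005],0.1],[[0,0,0],[0.0075,0,-0.0007],0.1],[[0,0,0],[0.0085,0,-0.0007],0.1],[[0,0,0],[0.0085,0,-0.0007],0.1],[[0,0,0],[0.0085,0,-0.0007],0.1],[[0,0,0],[0.0085,0,-0.0007],0.1],[[0,0,0],[0.0085,0,-0.0007],0.1]]'
python3 - <<'E'
from h import *
o=get_obs();Rt=R.from_euler('xyz',o['tcp_rot']).as_matrix();p=o['tool_pos'];m=p+Rt@[114,0,-17];d=Rt[:,0];print('mouth',m,'hits',m+d*(45-m[2])/d[2],(45-m[2])/d[2],abs(o['dq']).max(),o['joint_positions'].round(3))
c=snap('wrist');W=cloud(c).reshape(-1,3);W=W[np.isfinite(W).all(1)];q=(W-p)@Rt
q=q[(abs(q[:,1])<20)&(q[:,2]<0)&(q[:,2]>-45)&(q[:,0]>50)]
for x in range(60,125,10):
    t=q[(q[:,0]>x)&(q[:,0]<x+10)]
    if len(t)>5:k=t[t[:,2]<t[:,2].min()+3];print(x,'top z',t[:,2].min().round(1),'y',k[:,1].mean().round(1),t[:,0].max().round(1))
s=np.load('sideW.npy')
c=capture('side');W=cloud(c)
for nm,W_ in(('before',s),('now',W)):
    P=W_[140:190,280:325].reshape(-1,3);P=P[(P[:,2]>66)];print(nm,len(P),np.nanmedian(P,axis=0))
cv2.imwrite('pics/side2.png',c['image'][:,:,::-1])
E
```

```text
time: 14.35
tool_pos: [561.5, -116.5, 149.1]
tcp_rot: [3.141, 0.785, 1.623]
contact_force: [-0.9, -0.1, -2.6]
grip_width: 33.6
finger_force: 30.0
mouth [556.67409682 -23.96307114  80.5328362 ] hits [554.82205898  11.52491275  45.        ] 50.25345254950333 0.00197375740195861 [ 0.057  0.593  1.635 -0.899  1.127  0.502]
60 top z -27.1 y -0.9 70.0
70 top z -27.2 y -1.1 80.0
80 top z -27.6 y -1.0 90.0
90 top z -27.7 y -0.9 100.0
100 top z -28.4 y -0.9 110.0
110 top z -28.5 y -1.0 114.0
before 0 [nan nan nan]
now 338 [569.00232603 345.38315434  68.49578265]
  return np.nanmean(a, axis, out=out, keepdims=keepdims)
```

View pics/side2.png

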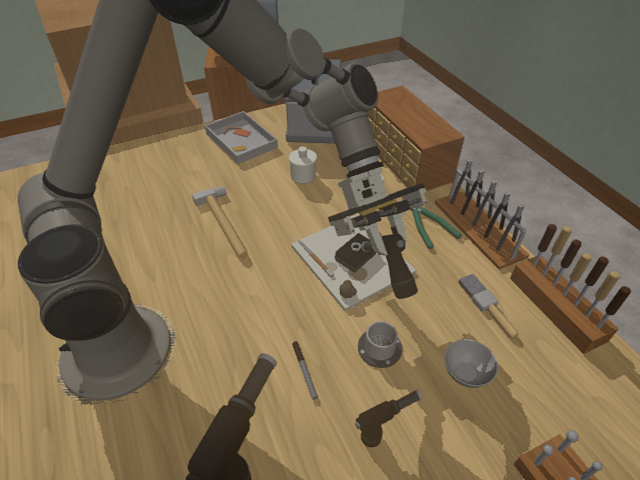

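The side view shows the lid on the jar at (302,165), the empty holder at (381,345), and the torch held tilted over the block with the ring untouched at (356,246). Everything is still, so I hand in.

```bash
python3 -c "from plant import close_job; print(close_job())"
```

```text
the job is handed in; nothing more can be done
None
```

The job is handed in at about 14 s of robot time: the lid sits seated and level on the jar, and the torch is held still, nozzle about 45° down, aimed to within roughly 2 mm of the ring's centre from about 50 mm, with nothing else seen to have moved.

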